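Put the upholstery tools back in their shadow-foam pads

TASK

Tidy the cutting table: put each of the four tools upright into the foam pad cut to its shape and marked with its colour (round red pattern weight, square blue setting anvil, green-ended wooden clapper, yellow tape measure), so that each stands flat on the floor of its recess. Leave the amber jar and the white mug standing where they are.

Things in the scene. Friction and masses are not known exactly. Their poses are not given: they have to be found in the camera images.
- weight: Pattern weight, standing loose on the table: red steel disc 56 mm in diameter, 18 mm high, with a bare-steel upright knob of 22 mm diameter on its centre, from 18 to 56 mm above its underside (grip it there, from any side). 0.3 to 0.6 kg. Origin: centre of the underside; z up.
- anvil: Snap-setting anvil, standing loose: blue square steel base 54 x 54 mm, 18 mm high, with a bare-steel round post of 24 mm diameter on its centre, from 18 to 56 mm above its underside (grip it there, from any side). 0.3 to 0.6 kg. Origin: centre of the underside; x and y along the sides of the square, z up; quarter turns are alike. Turn it square with its pad.
- clapper: Tailor's clapper, a loose block of pale wood with green-painted ends: 92 mm along x, 40 mm along y, 44 mm high. Origin: centre of the underside; z up. Grip it across y.
- tape: Tape measure, standing loose: yellow case with black sides, 64 mm along x, 34 mm along y, 60 mm high. Origin: centre of the underside; z up. Grip it across y.
- pad_round: Fixed foam pad, 88 mm in diameter, black rim 8 mm wide and 12 mm high round a recess 72 mm in diameter with a red floor that lies 4 mm above the table (recess 8 mm deep, 8 mm of room on each side of its tool). Origin: centre of the underside, on the table; z up. For the weight.
- pad_square: Fixed foam pad, 86 x 86 mm, black rim 8 mm wide and 12 mm high round a recess 70 x 70 mm with a blue floor that lies 4 mm above the table (recess 8 mm deep, 8 mm of room on each side of its tool). Origin: centre of the underside, on the table; z up; x and y along its sides. For the anvil, square with it, any quarter turn.
- pad_long: Fixed foam pad, 124 x 72 mm, black rim 8 mm wide and 12 mm high round a recess 108 mm along x by 56 mm along y with a green floor that lies 4 mm above the table (recess 8 mm deep, 8 mm of room on each side of its tool). Origin: centre of the underside, on the table; z up; x along its length. For the clapper, lengthwise, either way round.
- pad_short: Fixed foam pad, 96 x 66 mm, black rim 8 mm wide and 12 mm high round a recess 80 mm along x by 50 mm along y with a yellow floor that lies 4 mm above the table (recess 8 mm deep, 8 mm of room on each side of its tool). Origin: centre of the underside, on the table; z up; x along its length. For the tape measure, lengthwise, either way round.
- jar: Bystander: amber glass jar with a brass lid, 50 mm in diameter, 62 mm high, loose among the tools; not to be moved. Origin: centre of the underside.
- mug: Bystander: white mug, 68 mm in diameter, 70 mm high, with a handle on its +y side that reaches about 73 mm from the centre, loose among the tools; not to be moved. Origin: centre of the underside.

How it is judged:
By the outcome, as a careful person would: the job done as asked, in the order asked, and still so for the second after the job is handed in, with the robot touching nothing.
It also fails if it takes over 107 s, if anything falls off the work surface, if the arm or the gripper's body presses on something with over 40 N, if the wrist force passes 120 N, or if a joint passes its speed limit or range.

ROBOT

A 7-joint arm with a two-finger parallel gripper is mounted at the origin on the work surface. World frame = base frame: x ahead of the robot, y to its left, z up, the work surface at z = 0. Lengths are in m, angles in rad, forces in N, time in s.
With the tool pointing down it reaches from about 0.4 to 0.85 m from the base axis. Payload 6.9 kg.
Tool frame: the origin (TCP) lies between the finger pads; the fingertips stand 8 mm ahead of it and the grasp point (between the pads) lies 11 mm behind it; z points along the fingers, y is the line along which they close (so a half turn about z gives the same grasp; the last joint's range is limited). The gripper opens to 85 mm and grips with 20 to 120 N. Pads are 22 mm wide; open, the fingers measure 114 mm over their backs; the gripper's body (76 mm by 85 mm) begins 54 mm behind the grasp point. The pads swing forward as they close: fully open they stand 13 mm farther back than shut.
Start: joints at [1.252, 0.507, -0.238, 1.5, 0.126, 1.149, -0.155], TCP at [0.257, -0.57, 0.239] pointing down, gripper open.
Joint ranges: [-3.08, 3.08], [-0.24, 2.05], [-1.43, 1.35], [0, 2.5], [-1.52, 4.66], [0.17, 1.96], [-2.89, 2.89]. Speed limits (rad/s): [2.39, 2.39, 3.14, 3.14, 3.14, 3.14, 3.14].

INTERFACE

Orientations are given as a unit quaternion [x, y, z, w].
In Python, from station import r gives the robot as it stands.
- The arm moves only by the tool servo_tool, never from a script. Its argument "motion" is a list that holds one entry, the list of rows, each a list of 7 numbers: the shift along the world's x, y, z as a fraction of full scale, then the turn, a rotation vector about the world's x, y, z as a fraction of full scale, then the opening, from -1 (shut) to 1 (fully open). A call has 1 to 12 rows; each row is the pose to reach, as a shift and turn from the pose commanded when the call began; what a row does not reach only later rows make up. Full scale, the value 1, is 0.5 m for a shift and 30 degrees for a turn. A row lasts 1/8 s, in which the tool goes at most 62.5 mm and 10.7 degrees, less where a joint would pass 70% of its speed; a pose out of reach is approached as far as the arm can. A call with a number of a shift or a turn outside -1 to 1 is refused whole. A call with a gripper value outside its range is refused whole. The fingers move at their own pace and stop on an object; "squeeze" is the grip in N (left out, the last holds). Time passes only in rows, so rows that repeat a pose let the fingers close. It gives the time, the measured TCP pose, the force, the opening and the grip force at its end, in the units of the state.
- r.state(): the state, without advancing time (a new reading comes with each control period).
- r.get_image(name): name is "side" or "top" or "wrist"; returns a dict with "img" (384x512x3 uint8, red, green, blue), "K" (3x3 intrinsics, pixels), "R" (3x3) and "t" (3): a world point X has camera coordinates R X + t. Camera axes: x right, y down, z forward; pixel columns grow to the right and rows downward; lengths in m; the calibration is good to about 2 mm. A picture is of the moment at which its call begins. There is no depth.
- r.job_done(): hands the job in; it is judged then, once.
The state is a dict: "time": time; "qpos": joint angles; "qd": joint speeds; "joint_torque": joint torques, N m; "position": TCP position; "orientation": TCP orientation; "ft_force": force on the tool from outside, world axes, zero at the start; "torque": the same for the moment, N m; "finger_gap": finger opening in m; "grasp_force": force on a finger pad.
Only numpy, scipy, OpenCV 4.12 (cv2) and the standard library are available. Lean on these libraries where they do the work, as an engineer would, in place of code of your own. Each camera call takes 0.05 s, during which the arm holds its last target. There are 200 camera calls.

## Working session

There is one attempt and no reset: what is moved stays moved. The work goes in short steps, Python scripts to look and compute and a tool call to move; the robot and the scene stay as the last step left them, time stands still between calls to the robot, and variables do not carry over. Pictures are saved under pics/ and viewed, at most 17 in all, crops included, and the job is handed in when it is done.

Besides the shell and the picture viewer there is one more tool, called after ">>>" as name(argument=value, ...), one argument or row to a line, values as JSON. servo_tool: Moves the arm, as the interface text tells. Its arguments: {"type":"object","properties":{"motion":{"type":"array","items":{"type":"array","items":{"type":"array","items":{"type":"number","minimum":-1,"maximum":1}}}},"squeeze":{"type":"number"}},"required":["motion"]}

```bash
mkdir -p pics; ls; python3 - <<'E'
from station import r
import cv2
s=r.state(); print({k:s[k] for k in('time','position','orientation','finger_gap','qpos','ft_force')})
for n in('top','side'):
    d=r.get_image(n); cv2.imwrite(f'pics/{n}0.png',cv2.resize(d['img'][...,::-1],(800,600),interpolation=cv2.INTER_CUBIC))
    print(n,d['K'],d['R'],d['t'])
E
```

```text
pics
{'time': 0.0, 'position': array([ 0.25670261, -0.56929442,  0.23842016]), 'orientation': array([ 9.77638606e-01,  2.10290090e-01, -2.17795503e-04, -8.87013551e-04]), 'finger_gap': 0.08544091112300678, 'qpos': array([ 1.25253787,  0.50833735, -0.23750734,  1.50115954,  0.12570662,
        1.14891203, -0.15482276]), 'ft_force': array([-0.72922804, -1.24829722,  0.97346556])}
top [[465.29155063   0.         252.40185575]
 [  0.         465.29155063 189.83683551]
 [  0.           0.           1.        ]] [[-0.02855446 -0.9995846   0.00390865]
 [-0.98788301  0.027623   -0.15272237]
 [ 0.15255096 -0.0082222  -0.9882614 ]] [0.01537605 0.53470157 1.4428796 ]
side [[484.21362428   0.         251.63623135]
 [  0.         484.21362428 198.55573893]
 [  0.           0.           1.        ]] [[-0.97772562 -0.20887389  0.02059862]
 [-0.13103253  0.53078079 -0.83731848]
 [ 0.16396062 -0.82136682 -0.54632725]] [0.50167311 0.1166531  1.3034    ]
```

View pics/top0.png

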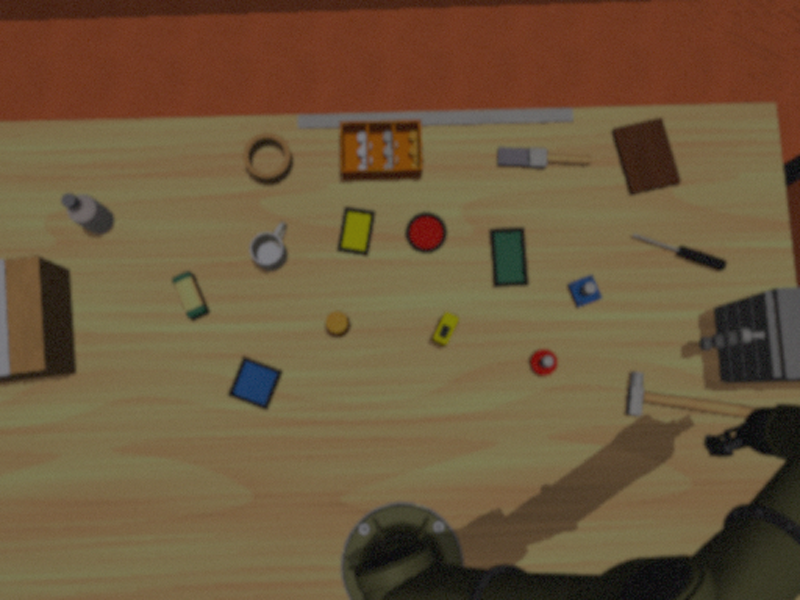

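View pics/side0.png

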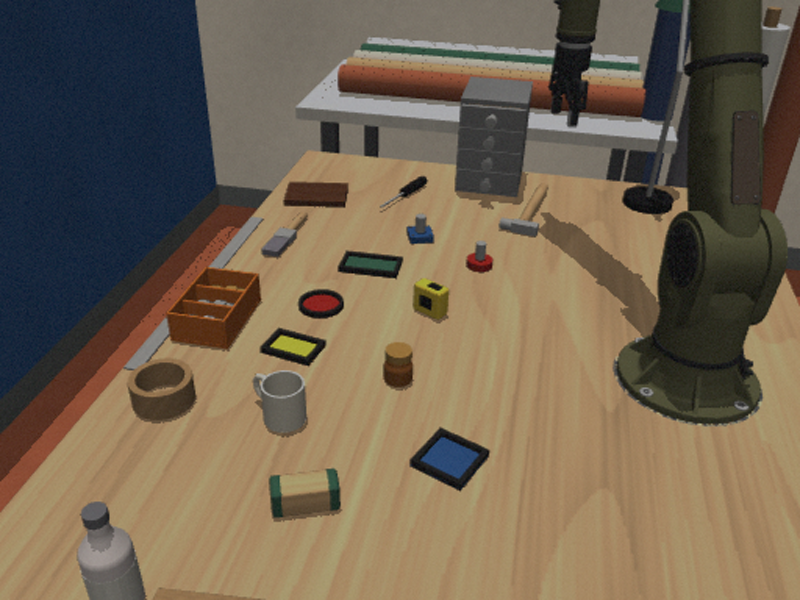

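The top view (800x600) shows the weight at (543,362), anvil (585,291), clapper (190,296) and tape (445,330). The pads are round (426,232), square (256,382), long (509,257) and short (356,231), with the jar at (337,323) and the mug at (268,250). I'll measure these by colour in both cameras.

```bash
cat > h.py <<'E'
from station import r
import numpy as np, cv2
def ray(d,px,z):
    """pixel -> world point on plane z"""
    R,t=np.array(d['R']),np.array(d['t'])
    c=-R.T@t; v=R.T@np.linalg.solve(d['K'],[px[0],px[1],1.0])
    return (c+v*(z-c[2])/v[2])
def proj(d,X):
    Y=np.atleast_2d(X)@np.array(d['R']).T+d['t']; p=Y@np.array(d['K']).T
    return p[:,:2]/p[:,2:]
def blobs(d,h0,h1,s=110,v=40,amin=25,soft=False):
    hsv=cv2.cvtColor(d['img'],cv2.COLOR_RGB2HSV); H,S,V=cv2.split(hsv)
    m=((H>=h0)&(H<=h1) if h0<=h1 else (H>=h0)|(H<=h1))&(S>=s)&(V>=v)
    n,l,st,c=cv2.connectedComponentsWithStats(m.astype(np.uint8))
    out=[]
    for i in range(1,n):
        if st[i,4]>=amin:
            pts=np.argwhere(l==i)[:,::-1].astype(np.float32)
            out.append((st[i,4],c[i],pts))
    return out
E
python3 - <<'E'
from h import *
for n in('top','side'):
    d=r.get_image(n)
    for col,a in dict(red=(172,4,190),blue=(105,125,130),green=(50,90,90),yellow=(25,33,200)).items():
        for A,c,p in blobs(d,*a):
            if not(200 if n=='top' else 100)<c[1]*1.56+(100 if n=='top' else 0)<560: continue
            w=np.array([ray(d,q,.004)[:2] for q in p],np.float32)
            q=cv2.minAreaRect(w*1000)
            print(n,col,A,c.round(1),'mean',w.mean(0).round(4),'rect',np.round(q[0],1),np.round(q[1],1),round(q[2],1))
E
```

```text
top red 347 [272.3 148.5] mean [ 0.6774 -0.0701] rect [677.6 -69.9] [69.  69.9] 32.8
top red 97 [345.2 232.2] mean [ 0.3939 -0.2955] rect [ 395.  -299.3] [46.5 41.6] 17.3
top blue 120 [372.1 187. ] mean [ 0.539  -0.3923] rect [ 541.9 -397.3] [46.5 47.7] 22.9
top blue 509 [162.8 244.8] mean [0.3705 0.2923] rect [370.3 292.3] [73.5 72.1] 66.8
top green 539 [325.4 164.2] mean [ 0.6197 -0.2433] rect [ 620.1 -242.3] [108.2  57.6] 0.1
top green 35 [125.9 199.6] mean [0.52   0.4127] rect [519.9 411.4] [11.4 34.6] 22.2
top yellow 367 [227.6 147.4] mean [0.6853 0.0781] rect [685.   77.7] [52.8 82.2] 78.9
top yellow 149 [284.5 210. ] mean [ 0.4716 -0.1023] rect [ 470.3 -101.8] [31.9 65.9] 61.5
side red 74 [306.8 168. ] mean [ 0.3907 -0.3095] rect [ 390.3 -309.8] [47.3 65.4] 5.9
side red 155 [204.9 193.4] mean [ 0.6751 -0.0763] rect [674.4 -76.5] [61.4 55.5] 58.9
side blue 23571 [57.8 99.3] mean [ 1.5988 -0.8314] rect [ 1679.9 -1274.3] [ 892.  3277.2] 35.5
side blue 105 [268.9 150.5] mean [ 0.5364 -0.4028] rect [ 537.2 -408. ] [51.8 76.9] 17.7
side blue 545 [287.6 292.3] mean [0.3664 0.287 ] rect [366.2 286.1] [62.8 66.3] 67.2
side green 182 [237.  168.1] mean [ 0.6166 -0.2517] rect [ 616.6 -252. ] [104.2  40.9] 1.2
side green 93 [213.4 311.7] mean [0.5174 0.3848] rect [515.9 387.5] [11.7 72.6] 20.3
side green 102 [176.3 315.1] mean [0.5935 0.4129] rect [591.4 418.6] [11.7 73. ] 23.0
```

>>> servo_tool(
  motion=[
    [[0.27, 0.55, 0, 0, 0, 0, 1], [0.27, 0.55, 0, 0, 0, 0, 1], [0.27, 0.55, 0, 0, 0, 0, 1], [0.27, 0.55, 0, 0, 0, 0, 1], [0.27, 0.55, 0, 0, 0, 0, 1], [0.27, 0.55, 0, 0, 0, 0, 1], [0.27, 0.55, 0, 0, 0, 0, 1], [0.27, 0.55, 0, 0, 0, 0, 1]],
  ],
  squeeze=60,
)

```text
time: 1.2
position: [0.3912, -0.2961, 0.2391]
orientation: [0.978, 0.209, -0.0, 0.0]
ft_force: [-0.0, 0.2, 0.3]
finger_gap: 0.0852
grasp_force: 0.0
```

```bash
python3 - <<'E'
from h import *
s=r.state(); print({k:s[k] for k in('time','position','orientation','ft_force')})
d=r.get_image('wrist'); cv2.imwrite('pics/w1.png',cv2.resize(d['img'][...,::-1],(800,600)))
print(d['K'],d['R'],d['t'])
for A,c,p in blobs(d,172,4,150): print(A,c,ray(d,c,.018))
E
```

```text
{'time': 1.2, 'position': array([ 0.39122952, -0.2960798 ,  0.23909918]), 'orientation': array([ 9.77894311e-01,  2.09099597e-01, -2.67868207e-04,  5.76088463e-05]), 'ft_force': array([-0.03229644,  0.18808815,  0.31861994])}
[[320.06596777   0.         258.1890666 ]
 [  0.         320.06596777 191.44380864]
 [  0.           0.           1.        ]] [[ 4.09054438e-01 -9.12509844e-01 -5.01474935e-04]
 [-8.67471098e-01 -3.89035141e-01  3.10073465e-01]
 [-2.83140181e-01 -1.26401912e-01 -9.50712467e-01]] [-0.43089495  0.18399457  0.45207499]
1331 [263.66566491 157.97069872] [ 0.39700757 -0.30101206  0.018     ]
```

View pics/w1.png

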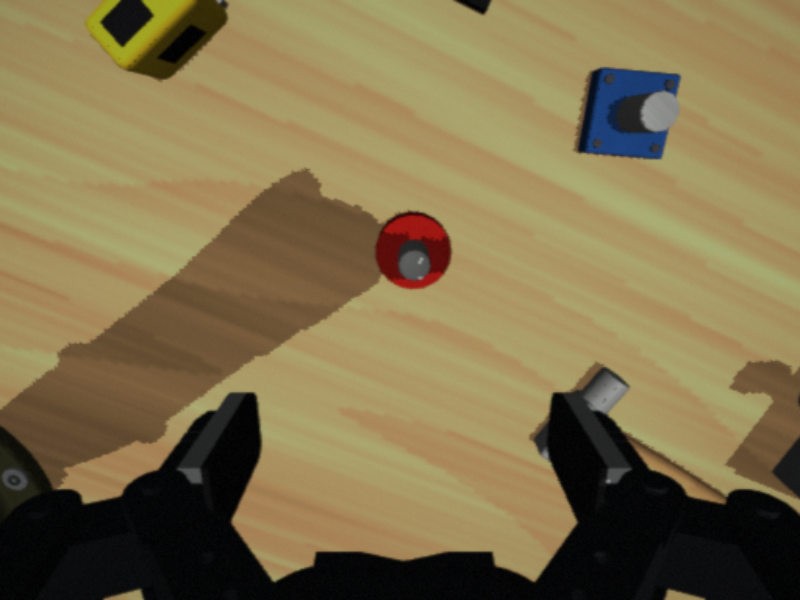

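The wrist view shows the knob top at (414,264), the disc centre at (413,250), the anvil post top at (660,112) and its base-top corners near (603,68), (680,75), (663,159) and (588,153).

```bash
python3 - <<'E'
from h import *
d=r.get_image('wrist')
f=lambda x,y,z:ray(d,(x*.64-.18,y*.64-.18),z)[:2].round(4)
print('knob',f(414,264,.056),'disc',f(413.5,250.5,.013))
print('post',f(660,112,.056))
c=np.array([f(*p,.018) for p in((603,68),(680,75),(663,159),(588,153))]);print(c,c.mean(0))
e=np.roll(c,-1,0)-c; print(np.degrees(np.arctan2(e[:,1],e[:,0]))%90,np.linalg.norm(e,axis=1))
print('state',r.state()['position'])
E
```

```text
knob [ 0.3945 -0.3027] disc [ 0.3942 -0.3033]
post [ 0.5385 -0.3974]
[[ 0.555  -0.3648]
 [ 0.5719 -0.4127]
 [ 0.5228 -0.4318]
 [ 0.5053 -0.3831]] [ 0.53875 -0.3981 ]
[19.43377778 21.25613654 19.76554063 20.21417391] [0.0507939  0.05268415 0.05174882 0.05296206]
state [ 0.39129605 -0.29588562  0.23906765]
```

>>> servo_tool(
  motion=[
    [[0.006, -0.014, -0.1, 0, 0, 0, 1], [0.006, -0.014, -0.2, 0, 0, 0, 1], [0.006, -0.014, -0.3, 0, 0, 0, 0.2], [0.006, -0.014, -0.36, 0, 0, 0, 0.1], [0.006, -0.014, -0.4, 0, 0, 0, 0], [0.006, -0.014, -0.412, 0, 0, 0, 0], [0.006, -0.014, -0.412, 0, 0, 0, -1], [0.006, -0.014, -0.412, 0, 0, 0, -1], [0.006, -0.014, -0.412, 0, 0, 0, -1], [0.006, -0.014, -0.412, 0, 0, 0, -1], [0.006, -0.014, -0.412, 0, 0, 0, -1]],
  ],
)

```text
time: 2.68
position: [0.395, -0.3019, 0.0337]
orientation: [0.978, 0.21, 0.0, 0.0]
ft_force: [-1.5, 0.3, 3.6]
finger_gap: 0.0203
grasp_force: 58.9
```

>>> servo_tool(
  motion=[
    [[0, 0, 0.06, 0, 0, 0, -1], [0, 0, 0.14, 0, 0, 0, -1], [0.06, 0.05, 0.2, 0, 0, 0, -1], [0.13, 0.11, 0.2, 0, 0, 0, -1], [0.2, 0.17, 0.2, 0, 0, 0, -1], [0.27, 0.23, 0.2, 0, 0, 0, -1], [0.34, 0.29, 0.2, 0, 0, 0, -1], [0.41, 0.35, 0.2, 0, 0, 0, -1], [0.48, 0.4, 0.2, 0, 0, 0, -1], [0.54, 0.44, 0.2, 0, 0, 0, -1], [0.564, 0.464, 0.2, 0, 0, 0, -1], [0.564, 0.464, 0.2, 0, 0, 0, -1]],
  ],
)

```text
time: 4.18
position: [0.6767, -0.0684, 0.1324]
orientation: [0.977, 0.211, -0.001, -0.001]
ft_force: [-0.9, -1.1, -5.2]
finger_gap: 0.0205
grasp_force: 59.7
```

```bash
python3 - <<'E'
from h import *
s=r.state(); print({k:s[k] for k in('time','position','ft_force','finger_gap')})
d=r.get_image('wrist'); cv2.imwrite('pics/w2.png',cv2.resize(d['img'][...,::-1],(800,600)))
E
```

```text
{'time': 4.175, 'position': array([ 0.67667067, -0.06837964,  0.1323958 ]), 'ft_force': array([-0.92559426, -1.09658615, -5.15850893]), 'finger_gap': 0.020506096627728312}
```

View pics/w2.png

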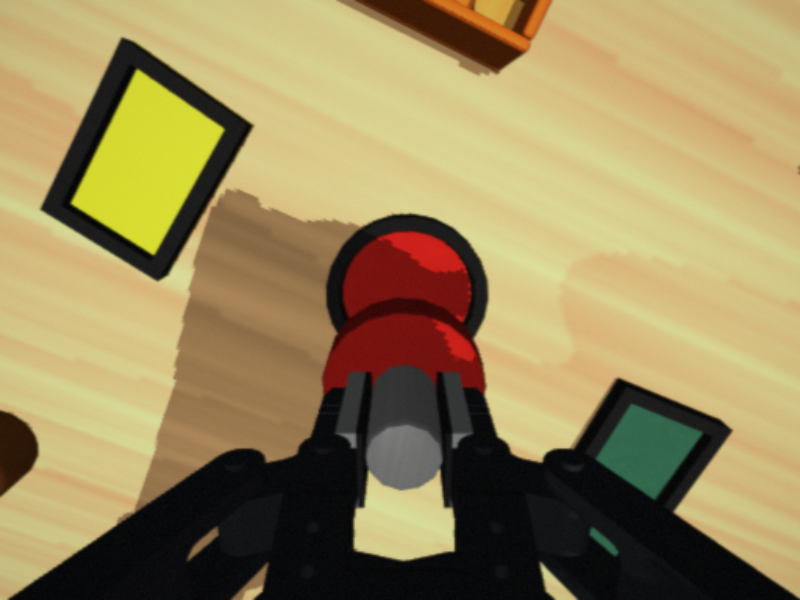

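The weight is held upright. The round pad's rim spans columns 327–488 with its top at row 214. The yellow pad's outer corners are (125,38), (253,125), (159,280) and (41,210).

```bash
python3 - <<'E'
from h import *
d=r.get_image('wrist')
f=lambda x,y,z=.012:ray(d,(x*.64-.18,y*.64-.18),z)[:2]
from scipy.optimize import least_squares
P=np.array([f(*p) for p in((327,290),(488,292),(407,214),(357,229),(462,232))])
print(least_squares(lambda c:np.hypot(*(P-c).T)-.044,P.mean(0)))
c=np.array([f(*p) for p in((125,38),(253,125),(159,280),(41,210))]);print('short',c.mean(0))
e=np.roll(c,-1,0)-c; print(np.degrees(np.arctan2(e[:,1],e[:,0]))%180,np.linalg.norm(e,axis=1))
a,b=f(618,379),f(732,430); print('long edge',a,b,np.degrees(np.arctan2(*(a-b)[::-1])),np.hypot(*(a-b)))
print('knob',f(404,458,.132-.033+.056),r.state()['position'])
E
```

```text
message: `gtol` termination condition is satisfied.
     success: True
      status: 1
         fun: [-1.131e-03 -1.129e-03 -3.503e-04  3.295e-04  3.014e-04]
           x: [ 6.753e-01 -7.330e-02]
        cost: 1.4388194933174467e-06
         jac: [[ 3.375e-01 -9.413e-01]
               [-4.607e-01  8.876e-01]
               [-9.082e-01 -4.186e-01]
               [-5.003e-01 -8.659e-01]
               [-9.677e-01  2.520e-01]]
        grad: [ 2.784e-10  1.214e-10]
  optimality: 2.78354017876337e-10
 active_mask: [ 0.000e+00  0.000e+00]
        nfev: 6
        njev: 6
short [0.68203713 0.07232414]
[ 79.97780954 167.94520937  80.0995672  168.64433923] [0.06647944 0.0959288  0.06531199 0.09603324]
long edge [ 0.67952126 -0.20166   ] [ 0.67862262 -0.27990199] 89.34196279876679 0.0782471513676307
knob [ 0.67599647 -0.07100708] [ 0.67571214 -0.07105395  0.1327987 ]
```

>>> servo_tool(
  motion=[
    [[0, 0, -0.07, 0, 0, 0, -1], [0, 0, -0.13, 0, 0, 0, -1], [0, 0, -0.165, 0, 0, 0, -1], [0, 0, -0.18, 0, 0, 0, -1], [0, 0, -0.187, 0, 0, 0, -1], [0, 0, -0.189, 0, 0, 0, -1], [0, 0, -0.189, 0, 0, 0, -1]],
  ],
)

```text
time: 5.15
position: [0.6774, -0.0697, 0.0395]
orientation: [0.978, 0.21, 0.001, 0.0]
ft_force: [-0.2, 0.2, -4.8]
finger_gap: 0.0201
grasp_force: 59.7
```

>>> servo_tool(
  motion=[
    [[0, 0, -0.003, 0, 0, 0, -1], [0, 0, -0.003, 0, 0, 0, -1], [0, 0, -0.003, 0, 0, 0, 0], [0, 0, -0.003, 0, 0, 0, 0], [0, 0, -0.003, 0, 0, 0, 0.2], [0, 0, 0.06, 0, 0, 0, 0.2], [0, 0, 0.16, 0, 0, 0, 0.2], [0, 0, 0.26, 0, 0, 0, 0.3], [0, 0, 0.32, 0, 0, 0, 0.3], [0, 0, 0.36, 0, 0, 0, 0.3], [0, 0, 0.36, 0, 0, 0, 0.3]],
  ],
)

```text
time: 6.52
position: [0.6778, -0.0697, 0.2206]
orientation: [0.978, 0.21, 0.002, 0.0]
ft_force: [0.0, 0.2, 0.0]
finger_gap: 0.0556
grasp_force: 0.0
```

```bash
python3 - <<'E'
from h import *
s=r.state(); print({k:s[k] for k in('time','position','orientation','ft_force','finger_gap','qpos')})
d=r.get_image('wrist'); cv2.imwrite('pics/w3.png',cv2.resize(d['img'][...,::-1],(800,600)))
E
```

```text
{'time': 6.525, 'position': array([ 0.67784784, -0.06966795,  0.22062615]), 'orientation': array([9.77640503e-01, 2.10275445e-01, 1.74355266e-03, 4.93432928e-04]), 'ft_force': array([0.00407851, 0.21038706, 0.02349632]), 'finger_gap': 0.0555767698842979, 'qpos': array([ 0.22278679,  0.61245889, -0.28548719,  1.36388527,  0.17585154,
        1.18631573, -1.2259429 ])}
```

View pics/w3.png

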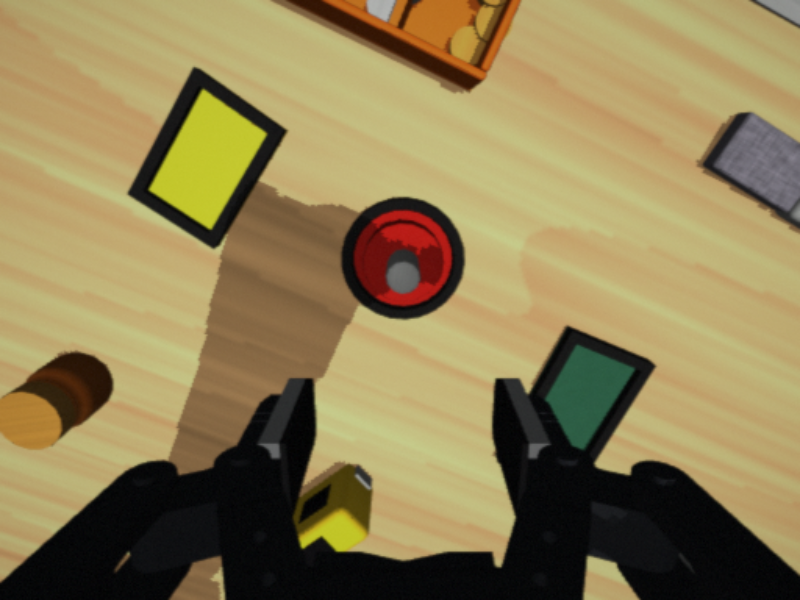

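The weight stands centred inside the red recess at (403,258). Next I go to the anvil.

>>> servo_tool(
  motion=[
    [[-0.04, -0.1, 0, 0, 0, 0, 0.3], [-0.09, -0.21, 0, 0, 0, 0, 0.3], [-0.14, -0.32, 0, 0, 0, 0, 0.3], [-0.19, -0.43, 0, 0, 0, 0, 0.3], [-0.24, -0.54, -0.02, 0, 0, 0, 0.3], [-0.27, -0.63, -0.08, 0, 0, 0, 0.3], [-0.278, -0.656, -0.16, 0, 0, 0, 0.3], [-0.278, -0.656, -0.2, 0, 0, 0, 0.3], [-0.278, -0.656, -0.2, 0, 0, 0, 0.3]],
  ],
)

```text
time: 7.7
position: [0.5362, -0.3968, 0.1155]
orientation: [0.978, 0.21, -0.002, -0.002]
ft_force: [0.2, 0.2, 0.1]
finger_gap: 0.0554
grasp_force: 0.0
```

```bash
python3 - <<'E'
from h import *
d=r.get_image('wrist'); cv2.imwrite('pics/w4.png',cv2.resize(d['img'][...,::-1],(800,600)))
s=r.state(); print({k:s[k] for k in('time','position','orientation','ft_force','finger_gap','qpos')})
for p in([.5386,-.3978,.056],[.5386,-.3978,.018]): print(proj(d,p)/.64)
E
```

```text
{'time': 7.75, 'position': array([ 0.53736222, -0.39704098,  0.11729182]), 'orientation': array([ 9.77603050e-01,  2.10451837e-01, -9.04179505e-04, -1.21835263e-03]), 'ft_force': array([0.47616522, 0.84146262, 0.41050858]), 'finger_gap': 0.055567078353966716, 'qpos': array([ 0.74649348,  0.68366914, -0.25773056,  1.52826493,  0.19740206,
        0.95832946, -0.71677113])}
[[406.8636612  332.24016993]]
[[406.805173   302.95729423]]
```

View pics/w4.png

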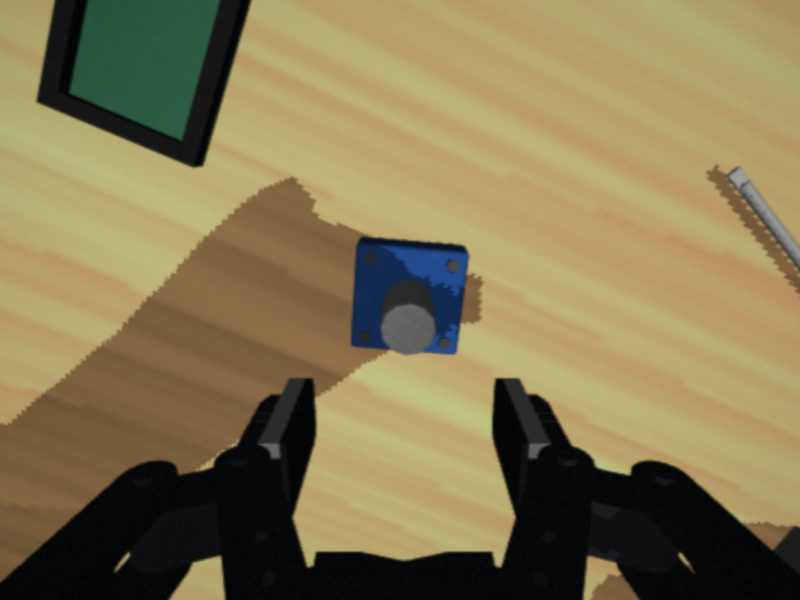

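>>> servo_tool(
  motion=[
    [[0.001, 0, -0.06, 0, 0, 0, 0.3], [0.001, 0, -0.12, 0, 0, 0, 0.1], [0.001, 0, -0.155, 0, 0, 0, 0], [0.001, 0, -0.17, 0, 0, 0, 0], [0.001, 0, -0.173, 0, 0, 0, -1], [0.001, 0, -0.173, 0, 0, 0, -1], [0.001, 0, -0.173, 0, 0, 0, -1], [0.001, 0, -0.173, 0, 0, 0, -1], [0.001, 0, -0.173, 0, 0, 0, -1]],
  ],
)

```text
time: 8.88
position: [0.5389, -0.3977, 0.0329]
orientation: [0.978, 0.21, 0.0, 0.0]
ft_force: [-0.1, 1.7, 2.9]
finger_gap: 0.0225
grasp_force: 59.5
```

>>> servo_tool(
  motion=[
    [[0, 0, 0.08, 0, 0, 0, -1], [0, 0, 0.18, 0, 0, 0, -1], [-0.01, 0.04, 0.27, 0, 0, 0.05, -1], [-0.03, 0.12, 0.3, 0, 0, 0.15, -1], [-0.05, 0.2, 0.3, 0, 0, 0.25, -1], [-0.075, 0.3, 0.3, 0, 0, 0.35, -1], [-0.1, 0.4, 0.3, 0, 0, 0.45, -1], [-0.12, 0.5, 0.3, 0, 0, 0.55, -1], [-0.145, 0.6, 0.3, 0, 0, 0.65, -1], [-0.17, 0.7, 0.3, 0, 0, 0.75, -1], [-0.19, 0.78, 0.3, 0, 0, 0.8, -1], [-0.2, 0.82, 0.3, 0, 0, 0.8, -1]],
  ],
)

```text
time: 10.38
position: [0.4372, 0.0143, 0.1821]
orientation: [0.912, 0.41, -0.0, -0.0]
ft_force: [0.5, -0.7, -6.1]
finger_gap: 0.0224
grasp_force: 60.2
```

>>> servo_tool(
  motion=[
    [[-0.02, 0.08, 0, 0, 0, 0.1, -1], [-0.04, 0.17, 0, 0, 0, 0.25, -1], [-0.065, 0.27, 0, 0, 0, 0.4, -1], [-0.09, 0.37, 0, 0, 0, 0.55, -1], [-0.115, 0.46, 0, 0, 0, 0.7, -1], [-0.13, 0.53, 0, 0, 0, 0.76, -1], [-0.137, 0.56, -0.05, 0, 0, 0.76, -1], [-0.137, 0.56, -0.09, 0, 0, 0.76, -1], [-0.137, 0.56, -0.1, 0, 0, 0.76, -1], [-0.137, 0.56, -0.1, 0, 0, 0.76, -1]],
  ],
)

```text
time: 11.62
position: [0.37, 0.2918, 0.1322]
orientation: [0.814, 0.581, -0.0, 0.0]
ft_force: [0.0, -1.0, -5.4]
finger_gap: 0.0223
grasp_force: 60.1
```

```bash
python3 - <<'E'
from h import *
d=r.get_image('wrist'); cv2.imwrite('pics/w5.png',cv2.resize(d['img'][...,::-1],(800,600)))
s=r.state(); print({k:s[k] for k in('time','position','orientation','ft_force','finger_gap','qpos')})
np.savez('w5.npz',**d)
E
```

```text
{'time': 11.675, 'position': array([0.37033661, 0.29208955, 0.132654  ]), 'orientation': array([8.13913224e-01, 5.80986433e-01, 1.53020731e-04, 7.05231287e-05]), 'ft_force': array([ 0.00929426, -0.75066797, -5.28373195]), 'finger_gap': 0.022367688712720386, 'qpos': array([-0.3016697 ,  0.44549373, -0.59075363,  2.03724995,  0.35659488,
        0.75887532, -1.44074326])}
```

View pics/w5.png

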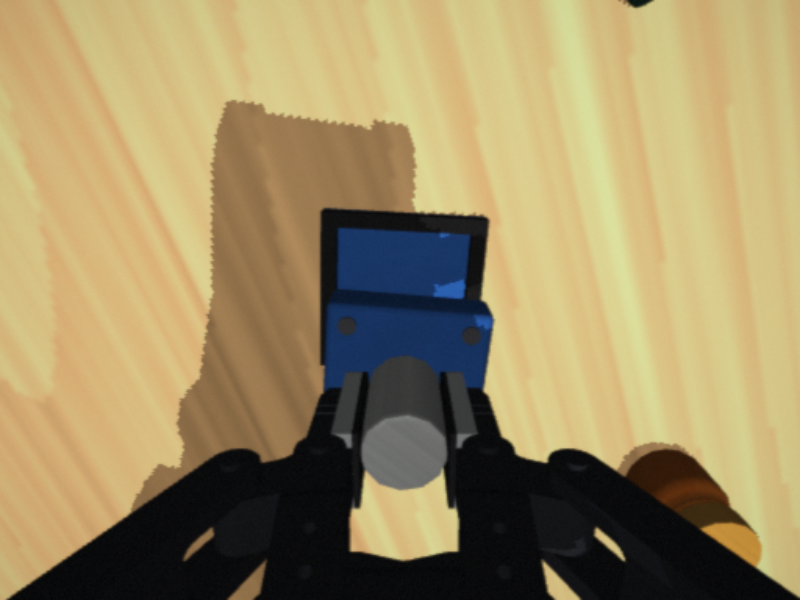

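The anvil is held upright. The pad's far rim edge runs (322,209)–(488,218) and the anvil's edge runs at a slightly steeper slope, about 1.5° more.

```bash
python3 - <<'E'
from h import *
d=dict(np.load('w5.npz'))
f=lambda x,y,z=.012:ray(d,(x*.64-.18,y*.64-.18),z)[:2]
a,b=f(322,209),f(488,218); u=(b-a)/np.hypot(*(b-a)); n=np.array([u[1],-u[0]])
print(np.hypot(*(b-a)),np.degrees(np.arctan2(u[1],u[0]))%90,(a+b)/2+.043*n)
z=.1325-.0329
a,b=f(330,290,z+.018),f(493,304,z+.018);u=(b-a)/np.hypot(*(b-a)); n=np.array([u[1],-u[0]]);print(np.hypot(*(b-a)),np.degrees(np.arctan2(u[1],u[0]))%90,(a+b)/2+.027*n,f(404,452,z+.056))
E
```

```text
0.08396642448067028 67.97706869727048 [0.36846433 0.29101777]
0.05088014018992958 65.9269066868983 [0.37196328 0.29573521] [0.37107501 0.29315281]
```

>>> servo_tool(
  motion=[
    [[-0.002, -0.002, -0.06, 0, 0, 0.05, -1], [-0.002, -0.002, -0.12, 0, 0, 0.05, -1], [-0.002, -0.002, -0.16, 0, 0, 0.05, -1], [-0.002, -0.002, -0.18, 0, 0, 0.05, -1], [-0.002, -0.002, -0.188, 0, 0, 0.05, -1], [-0.002, -0.002, -0.191, 0, 0, 0.05, -1], [-0.002, -0.002, -0.191, 0, 0, 0.05, -1], [-0.002, -0.002, -0.191, 0, 0, 0.05, -1]],
  ],
)

```text
time: 12.68
position: [0.3692, 0.2914, 0.0372]
orientation: [0.806, 0.592, 0.0, 0.0]
ft_force: [0.2, 0.7, -5.8]
finger_gap: 0.0223
grasp_force: 60.3
```

>>> servo_tool(
  motion=[
    [[0, 0, -0.001, 0, 0, 0, -0.2], [0, 0, -0.001, 0, 0, 0, 0], [0, 0, -0.001, 0, 0, 0, 0.1], [0, 0, -0.001, 0, 0, 0, 0.2], [0, 0, 0.06, 0, 0, 0, 0.2], [0, 0, 0.16, 0, 0, 0, 0.3], [0, 0, 0.26, 0, 0, 0, 0.5], [0, 0, 0.36, 0, 0, 0, 1], [0, 0, 0.42, 0, 0, 0, 1], [0, 0, 0.42, 0, 0, 0, 1]],
  ],
)

```text
time: 13.92
position: [0.3697, 0.2921, 0.2489]
orientation: [0.806, 0.592, 0.002, 0.0]
ft_force: [-0.1, -0.1, 0.1]
finger_gap: 0.0856
grasp_force: 0.0
```

```bash
python3 - <<'E'
from h import *
d=r.get_image('wrist'); cv2.imwrite('pics/w6.png',cv2.resize(d['img'][...,::-1],(800,600)))
s=r.state(); print({k:s[k] for k in('time','position','orientation','ft_force','finger_gap','qpos')})
np.savez('w6.npz',**d)
for A,c,p in blobs(d,50,90,90): print('green',A,c/.64,ray(d,c,.022))
E
```

```text
{'time': 13.975, 'position': array([0.3692577 , 0.2913423 , 0.24735447]), 'orientation': array([8.06159725e-01, 5.91697203e-01, 9.26670687e-04, 2.45089344e-04]), 'ft_force': array([ 0.2670037 ,  0.10371316, -0.10650828]), 'finger_gap': 0.08497980087128355, 'qpos': array([-0.19939836,  0.30514929, -0.69090436,  1.87352219,  0.22499347,
        1.03942457, -1.28678142])}
green 483 [576.72101449  19.67520704] [0.52208357 0.40235264 0.022     ]
```

View pics/w6.png

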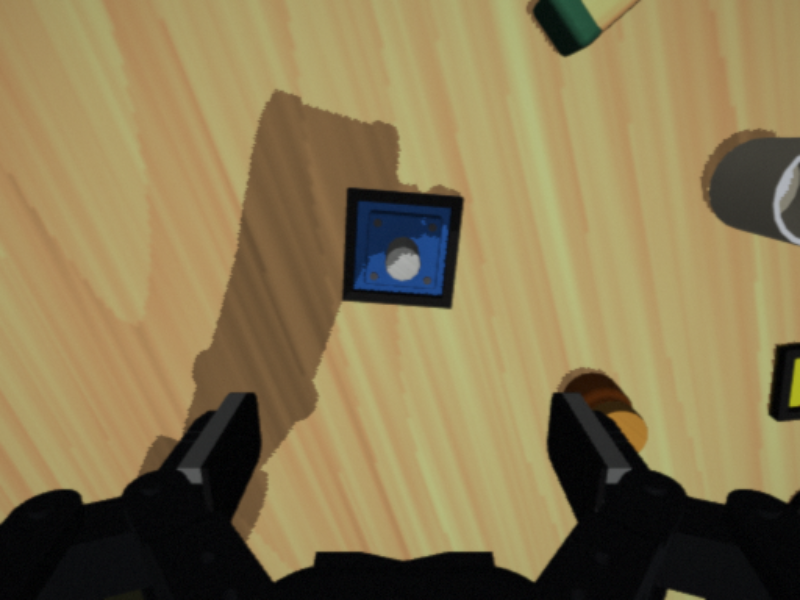

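The anvil is square and seated in the blue recess, with its post at (403,260). The clapper's green end shows at (577,20). I hover over the clapper and turn.

>>> servo_tool(
  motion=[
    [[0.08, 0.05, 0, 0, 0, -0.2, 1], [0.16, 0.1, 0, 0, 0, -0.45, 1], [0.24, 0.15, 0, 0, 0, -0.7, 1], [0.32, 0.2, 0, 0, 0, -0.9, 1], [0.382, 0.248, 0, 0, 0, -1, 1]],
  ],
)

```text
time: 14.6
position: [0.5611, 0.4154, 0.2441]
orientation: [0.932, 0.362, -0.001, 0.001]
ft_force: [-0.6, -0.1, -0.1]
finger_gap: 0.0857
grasp_force: 0.0
```

>>> servo_tool(
  motion=[
    [[0, 0, 0, 0, 0, -0.3, 1], [0, 0, 0, 0, 0, -0.6, 1], [0, 0, 0, 0, 0, -0.75, 1], [0, 0, 0, 0, 0, -0.75, 1], [0, 0, 0, 0, 0, -0.75, 1]],
  ],
)

```text
time: 15.22
position: [0.5597, 0.4151, 0.2457]
orientation: [0.985, 0.175, -0.001, 0.0]
ft_force: [0.9, 0.1, 0.2]
finger_gap: 0.0853
grasp_force: 0.0
```

```bash
python3 - <<'E'
from h import *
d=r.get_image('wrist'); cv2.imwrite('pics/w7.png',cv2.resize(d['img'][...,::-1],(800,600)))
s=r.state(); print({k:s[k] for k in('time','position','orientation','ft_force','finger_gap','qpos')})
np.savez('w7.npz',**d)
for A,c,p in blobs(d,50,90,90): print('green',A,c/.64,ray(d,c,.03))
E
```

```text
{'time': 15.275, 'position': array([0.5597931 , 0.41518704, 0.24597435]), 'orientation': array([ 9.84546012e-01,  1.75125203e-01, -4.87151040e-04,  2.75489401e-04]), 'ft_force': array([-0.2132549 , -0.06354865,  0.38272182]), 'finger_gap': 0.08519493037346847, 'qpos': array([-0.47200872,  0.63468893, -0.38932175,  1.26715561,  0.23663423,
        1.2852987 , -2.07788685])}
green 461 [388.36767896 209.98847614] [0.5848254  0.43459014 0.03      ]
green 293 [394.88054608 318.92064846] [0.51063127 0.40292771 0.03      ]
```

View pics/w7.png

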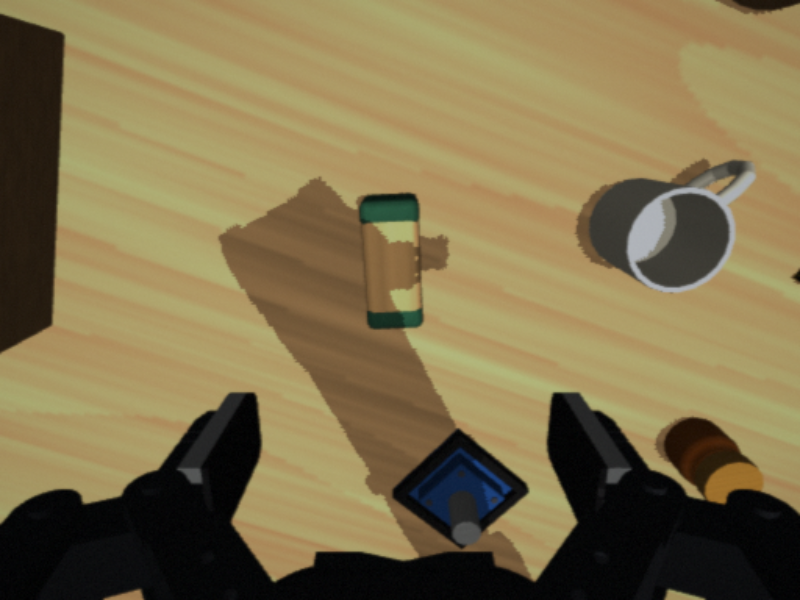

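The clapper's top face runs from about (361,207)/(419,205) to (368,327)/(423,326). The mug is at (660,235) and clear of the fingers.

```bash
python3 - <<'E'
from h import *
d=dict(np.load('w7.npz'))
f=lambda x,y,z=.044:ray(d,(x*.64-.18,y*.64-.18),z)[:2]
L,R=f(361,207),f(419,205);l,rr=f(368,327),f(423,326)
for a,b in((l,L),(rr,R),((l+rr)/2,(L+R)/2)): print(np.hypot(*(b-a)),np.degrees(np.arctan2(*(b-a)[::-1])))
print(np.hypot(*(L-R)),np.hypot(*(l-rr)),(L+R+l+rr)/4, (l+rr)/2,(L+R)/2)
g=cv2.imread('pics/w7.png')[170:350,320:470]; cv2.imwrite('pics/w7c.png',cv2.resize(g,None,fx=3.3,fy=3.3,interpolation=cv2.INTER_CUBIC))
E
```

```text
0.08550248707320492 22.050093961539748
0.08608794272186088 22.658554057051326
0.0857940054530412 22.355362032651993
0.03855805489339178 0.03947544304629664 [0.55010609 0.41868207] [0.51043311 0.40236619] [0.58977906 0.43499794]
```

View pics/w7c.png

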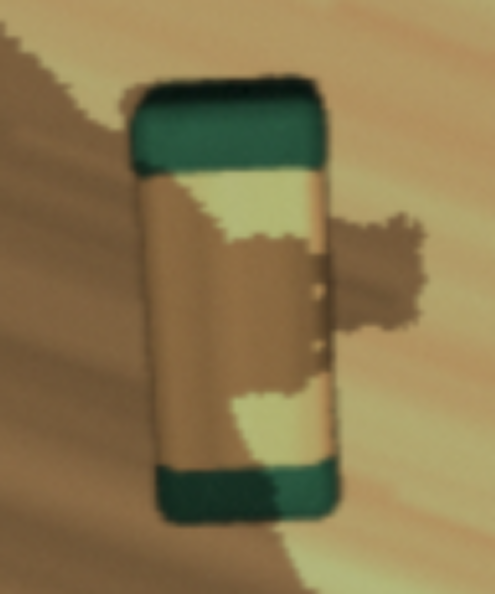

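>>> servo_tool(
  motion=[
    [[-0.016, 0.009, -0.08, 0, 0, 0.073, 1], [-0.016, 0.009, -0.18, 0, 0, 0.073, 1], [-0.016, 0.009, -0.28, 0, 0, 0.073, 0.8], [-0.016, 0.009, -0.36, 0, 0, 0.073, 0.6], [-0.016, 0.009, -0.42, 0, 0, 0.073, 0.5], [-0.016, 0.009, -0.445, 0, 0, 0.073, 0.4], [-0.016, 0.009, -0.452, 0, 0, 0.073, 0.4], [-0.016, 0.009, -0.452, 0, 0, 0.073, -1], [-0.016, 0.009, -0.452, 0, 0, 0.073, -1], [-0.016, 0.009, -0.452, 0, 0, 0.073, -1], [-0.016, 0.009, -0.452, 0, 0, 0.073, -1]],
  ],
)

```text
time: 16.65
position: [0.5526, 0.4204, 0.0222]
orientation: [0.981, 0.193, 0.001, -0.001]
ft_force: [-0.8, 0.2, 7.6]
finger_gap: 0.0389
grasp_force: 61.6
```

>>> servo_tool(
  motion=[
    [[0, 0, 0.06, 0, 0, 0, -1], [0, 0, 0.15, 0, 0, 0, -1], [0, 0, 0.25, 0, 0, 0, -1], [0, -0.04, 0.3, 0, 0, 0, -1], [0.01, -0.13, 0.3, 0, 0, -0.1, -1], [0.02, -0.23, 0.3, 0, 0, -0.2, -1], [0.03, -0.33, 0.3, 0, 0, -0.3, -1], [0.04, -0.43, 0.3, 0, 0, -0.4, -1], [0.05, -0.53, 0.3, 0, 0, -0.5, -1], [0.06, -0.63, 0.3, 0, 0, -0.6, -1], [0.07, -0.73, 0.3, 0, 0, -0.7, -1], [0.08, -0.8, 0.3, 0, 0, -0.76, -1]],
  ],
)

```text
time: 18.15
position: [0.5918, 0.0167, 0.1708]
orientation: [1.0, -0.006, -0.0, 0.001]
ft_force: [0.2, 1.3, -0.9]
finger_gap: 0.0389
grasp_force: 60.9
```

>>> servo_tool(
  motion=[
    [[0.01, -0.08, 0, 0, 0, 0, -1], [0.02, -0.18, 0, 0, 0, 0, -1], [0.03, -0.28, 0, 0, 0, 0, -1], [0.04, -0.38, 0, 0, 0, 0, -1], [0.05, -0.47, 0, 0, 0, 0, -1], [0.055, -0.527, -0.04, 0, 0, 0, -1], [0.055, -0.527, -0.08, 0, 0, 0, -1], [0.055, -0.527, -0.1, 0, 0, 0, -1], [0.055, -0.527, -0.1, 0, 0, 0, -1]],
  ],
)

```text
time: 19.27
position: [0.6191, -0.2421, 0.1194]
orientation: [1.0, -0.004, -0.001, -0.001]
ft_force: [0.3, 0.4, -1.0]
finger_gap: 0.0393
grasp_force: 60.8
```

```bash
python3 - <<'E'
from h import *
d=r.get_image('wrist'); cv2.imwrite('pics/w8.png',cv2.resize(d['img'][...,::-1],(800,600)))
s=r.state(); print({k:s[k] for k in('time','position','orientation','ft_force','finger_gap','qpos')})
np.savez('w8.npz',**d)
E
```

```text
{'time': 19.325, 'position': array([ 0.61962053, -0.24243564,  0.1204607 ]), 'orientation': array([ 9.99992726e-01, -3.78003659e-03, -2.80114298e-04, -4.24734791e-04]), 'ft_force': array([ 0.57770849,  0.54971216, -0.86808387]), 'finger_gap': 0.039136973095892924, 'qpos': array([ 0.4906706 ,  0.67641521, -0.26968931,  1.53562915,  0.20448108,
        0.95816521, -1.41881558])}
```

View pics/w8.png

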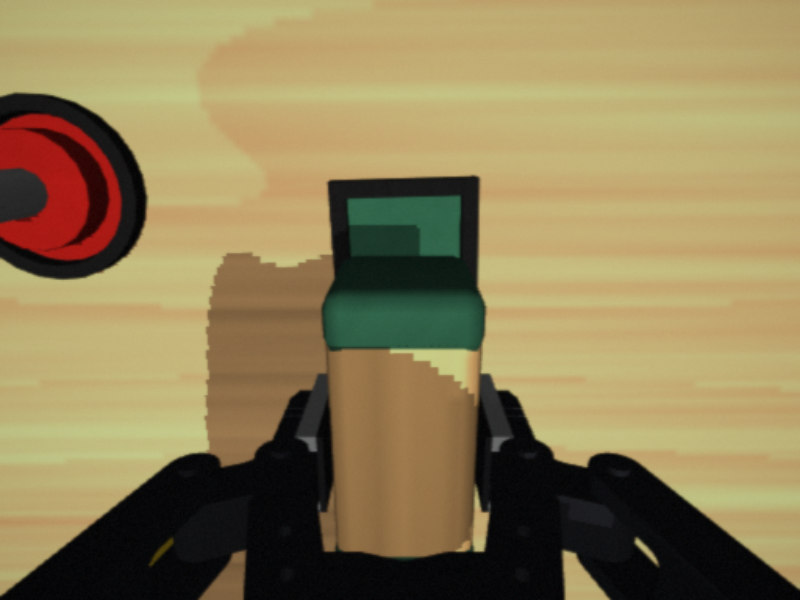

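The clapper is held level. The pad's far rim runs (330,182)–(478,177), turned about 1.9° from the clapper's edge.

```bash
python3 - <<'E'
from h import *
d=dict(np.load('w8.npz'))
f=lambda x,y,z=.012:ray(d,(x*.64-.18,y*.64-.18),z)[:2]
a,b=f(330,182),f(478,177); u=(b-a)/np.hypot(*(b-a)); n=np.array([u[1],-u[0]])
print(np.hypot(*(b-a)),np.degrees(np.arctan2(*n[::-1]))-180,(a+b)/2+.062*n, (a+b)/2)
z=.1205-.0222
a,b=f(334,290,z+.044),f(477,290,z+.044);print('clapper end',a,b,(a+b)/2)
p=blobs(dict(img=d['img'][:250]),50,90,90)
for A,c,q in p:
    w=np.array([ray(d,x,.004)[:2] for x in q]);print(A,w.min(0),w.max(0))
E
```

```text
0.0695536886525813 -358.52493571802074 [ 0.61718904 -0.24489633] [ 0.6791685  -0.24330033]
clapper end [ 0.66503311 -0.2272437 ] [ 0.66480835 -0.26027731] [ 0.66492073 -0.2437605 ]
2734 [ 0.64005282 -0.27140494] [ 0.67073999 -0.21497207]
3677 [ 0.5889477  -0.28461239] [ 0.62277344 -0.1999397 ]
```

>>> servo_tool(
  motion=[
    [[-0.002, -0.002, -0.06, 0, 0, 0.053, -1], [-0.002, -0.002, -0.12, 0, 0, 0.053, -1], [-0.002, -0.002, -0.16, 0, 0, 0.053, -1], [-0.002, -0.002, -0.18, 0, 0, 0.053, -1], [-0.002, -0.002, -0.186, 0, 0, 0.053, -1], [-0.002, -0.002, -0.19, 0, 0, 0.053, -1], [-0.002, -0.002, -0.19, 0, 0, 0.053, -1], [-0.002, -0.002, -0.19, 0, 0, 0.053, -1]],
  ],
)

```text
time: 20.32
position: [0.6188, -0.2448, 0.0264]
orientation: [1.0, 0.009, 0.0, 0.0]
ft_force: [-0.2, -0.3, -0.9]
finger_gap: 0.039
grasp_force: 60.8
```

>>> servo_tool(
  motion=[
    [[0, 0, -0.002, 0, 0, 0, -1], [0, 0, -0.002, 0, 0, 0, 0.2], [0, 0, -0.002, 0, 0, 0, 0.3], [0, 0, -0.002, 0, 0, 0, 0.5], [0, 0, -0.002, 0, 0, 0, 0.6], [0, 0, 0.06, 0, 0, 0, 0.8], [0, 0, 0.16, 0, 0, 0, 1], [0, 0, 0.26, 0, 0, 0, 1], [0, 0, 0.36, 0, 0, 0, 1], [0, 0, 0.42, 0, 0, 0, 1], [0, 0, 0.42, 0, 0, 0, 1]],
  ],
)

```text
time: 21.7
position: [0.6197, -0.245, 0.2388]
orientation: [1.0, 0.009, 0.003, 0.001]
ft_force: [0.5, -0.0, -1.2]
finger_gap: 0.0855
grasp_force: 0.0
```

```bash
python3 - <<'E'
from h import *
d=r.get_image('wrist'); cv2.imwrite('pics/w9.png',cv2.resize(d['img'][...,::-1],(800,600)))
s=r.state(); print({k:s[k] for k in('time','position','orientation','ft_force','finger_gap','qpos')})
np.savez('w9.npz',**d)
E
```

```text
{'time': 21.75, 'position': array([ 0.61880752, -0.24477476,  0.23664993]), 'orientation': array([9.99956930e-01, 9.23014478e-03, 9.00753536e-04, 3.61690815e-04]), 'ft_force': array([ 0.28762988,  0.14487277, -0.86951099]), 'finger_gap': 0.08559838006579333, 'qpos': array([ 0.50755072,  0.57745825, -0.29824023,  1.38663258,  0.17313092,
        1.20110885, -1.35966118])}
```

View pics/w9.png

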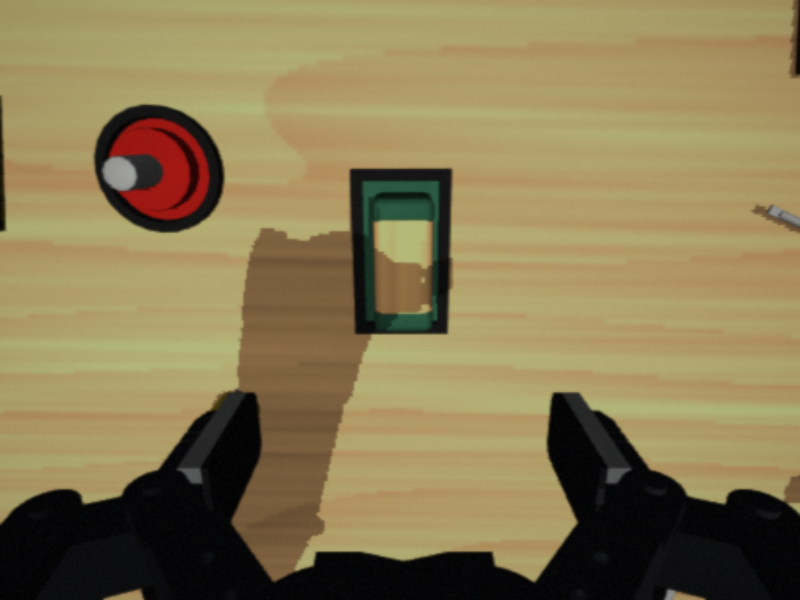

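The clapper sits inside the green recess at (403,250). Next is the tape.

>>> servo_tool(
  motion=[
    [[-0.06, 0.058, 0, 0, 0, -0.2, 1], [-0.12, 0.116, 0, 0, 0, -0.4, 1], [-0.18, 0.174, 0, 0, 0, -0.6, 1], [-0.24, 0.232, 0, 0, 0, -0.8, 1], [-0.302, 0.291, 0, 0, 0, -0.98, 1], [-0.302, 0.291, 0, 0, 0, -0.98, 1], [-0.302, 0.291, 0, 0, 0, -0.98, 1]],
  ],
)

```text
time: 22.62
position: [0.4676, -0.0996, 0.2352]
orientation: [0.97, -0.244, -0.0, 0.0]
ft_force: [0.1, 0.3, 0.5]
finger_gap: 0.0849
grasp_force: 0.0
```

```bash
python3 - <<'E'
from h import *
d=r.get_image('wrist'); cv2.imwrite('pics/w10.png',cv2.resize(d['img'][100:300,150:350,::-1],(600,600),interpolation=cv2.INTER_CUBIC))
s=r.state(); print({k:s[k] for k in('time','position','orientation','ft_force','finger_gap','qpos')})
np.savez('w10.npz',**d)
E
```

```text
{'time': 22.675, 'position': array([ 0.46783179, -0.09991241,  0.23517018]), 'orientation': array([ 9.69573736e-01, -2.44799264e-01, -2.79869018e-04,  1.08946429e-04]), 'ft_force': array([ 0.10583528, -0.46349476,  0.52980761]), 'finger_gap': 0.08527461827337113, 'qpos': array([ 0.32181795,  0.28554312, -0.21385406,  1.87771363,  0.07191354,
        0.98627975, -1.98880925])}
```

View pics/w10.png

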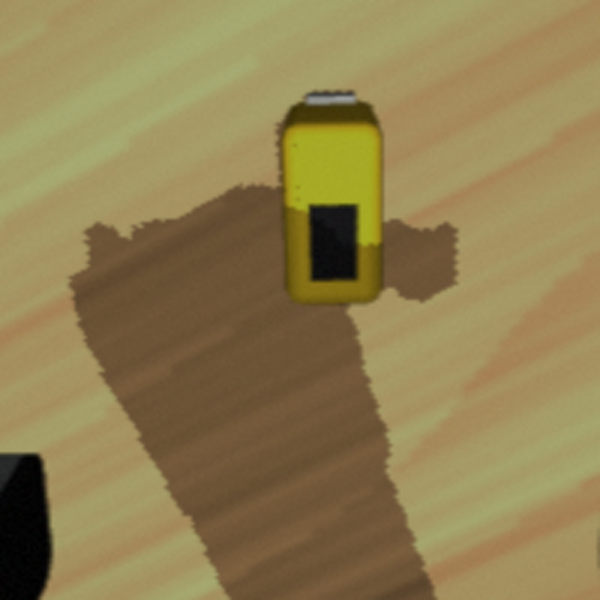

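The tape's top face spans (284–382, 118–302) in the crop and is square with the gripper; its centre is at (333,210).

```bash
python3 - <<'E'
from h import *
d=dict(np.load('w10.npz'))
f=lambda x,y,z=.06:ray(d,(150+x/3-.33,100+y/3-.33),z)[:2]
a,b,c,e=f(335,120),f(334,302),f(285,210),f(381.5,210)
print((a+b)/2,(c+e)/2,np.hypot(*(a-b)),np.hypot(*(c-e)),np.degrees(np.arctan2(*(a-b)[::-1])))
E
```

```text
[ 0.4663991  -0.10317854] [ 0.46772062 -0.10342238] 0.062036905474275 0.031914098840616814 -28.427486963082817
```

>>> servo_tool(
  motion=[
    [[-0.001, -0.007, -0.08, 0, 0, 0, 1], [-0.001, -0.007, -0.18, 0, 0, 0, 1], [-0.001, -0.007, -0.28, 0, 0, 0, 0.8], [-0.001, -0.007, -0.35, 0, 0, 0, 0.6], [-0.001, -0.007, -0.4, 0, 0, 0, 0.4], [-0.001, -0.007, -0.418, 0, 0, 0, 0.3], [-0.001, -0.007, -0.418, 0, 0, 0, 0.2], [-0.001, -0.007, -0.418, 0, 0, 0, -1], [-0.001, -0.007, -0.418, 0, 0, 0, -1], [-0.001, -0.007, -0.418, 0, 0, 0, -1], [-0.001, -0.007, -0.418, 0, 0, 0, -1]],
  ],
)

```text
time: 24.05
position: [0.4676, -0.103, 0.0277]
orientation: [0.97, -0.245, 0.001, 0.0]
ft_force: [-0.3, -0.9, 5.5]
finger_gap: 0.0336
grasp_force: 60.6
```

>>> servo_tool(
  motion=[
    [[0, 0, 0.06, 0, 0, 0, -1], [0, 0, 0.15, 0, 0, 0, -1], [0.03, 0.03, 0.2, 0, 0, 0.05, -1], [0.09, 0.08, 0.2, 0, 0, 0.15, -1], [0.16, 0.14, 0.2, 0, 0, 0.25, -1], [0.23, 0.2, 0.2, 0, 0, 0.35, -1], [0.3, 0.25, 0.2, 0, 0, 0.45, -1], [0.37, 0.31, 0.2, 0, 0, 0.55, -1], [0.42, 0.345, 0.2, 0, 0, 0.573, -1], [0.433, 0.357, 0.2, 0, 0, 0.573, -1], [0.433, 0.357, 0.2, 0, 0, 0.573, -1], [0.433, 0.357, 0.2, 0, 0, 0.573, -1]],
  ],
)

```text
time: 25.55
position: [0.6825, 0.0743, 0.1267]
orientation: [0.995, -0.098, -0.0, 0.001]
ft_force: [0.5, -0.6, -2.9]
finger_gap: 0.0335
grasp_force: 60.3
```

```bash
python3 - <<'E'
from h import *
d=r.get_image('wrist'); cv2.imwrite('pics/w11.png',cv2.resize(d['img'][...,::-1],(800,600)))
s=r.state(); print({k:s[k] for k in('time','position','orientation','ft_force','finger_gap','qpos')})
np.savez('w11.npz',**d)
E
```

```text
{'time': 25.6, 'position': array([0.68266654, 0.07434818, 0.12687639]), 'orientation': array([ 9.95202324e-01, -9.78365214e-02, -2.96898203e-04,  5.10408589e-04]), 'ft_force': array([ 0.00938126, -0.16792832, -2.89829256]), 'finger_gap': 0.03354141662876446, 'qpos': array([ 1.24161824e-03,  6.99881592e-01, -2.64533898e-01,  1.46343336e+00,
        2.01692696e-01,  1.00584894e+00, -2.07903668e+00])}
```

View pics/w11.png

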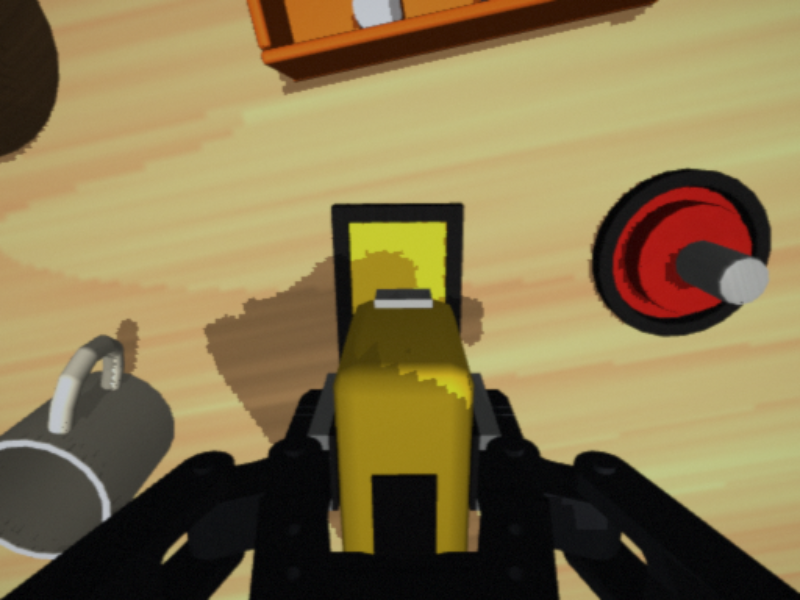

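The tape is held level and aligned with the yellow pad, whose far rim runs (332,205)–(463,204).

```bash
python3 - <<'E'
from h import *
d=dict(np.load('w11.npz'))
f=lambda x,y,z=.012:ray(d,(x*.64-.18,y*.64-.18),z)[:2]
a,b=f(332,205),f(463,204); u=(b-a)/np.hypot(*(b-a)); n=np.array([u[1],-u[0]])
print(np.hypot(*(b-a)),np.degrees(np.arctan2(*-n[::-1])),(a+b)/2+.048*n)
z=.1268-.0277
a,b=f(337,375,z+.06),f(470,375,z+.06);print('tape end',np.hypot(*(a-b)),(a+b)/2+.032*n)
E
```

```text
0.0643784122596734 -10.79294223295161 [0.68266982 0.07608687]
tape end 0.029724287861629752 [0.67940924 0.07397796]
```

>>> servo_tool(
  motion=[
    [[0.002, 0.003, -0.06, 0, 0, 0.01, -1], [0.002, 0.003, -0.12, 0, 0, 0.01, -1], [0.002, 0.003, -0.16, 0, 0, 0.01, -1], [0.002, 0.003, -0.18, 0, 0, 0.01, -1], [0.002, 0.003, -0.188, 0, 0, 0.01, -1], [0.002, 0.003, -0.192, 0, 0, 0.01, -1], [0.002, 0.003, -0.192, 0, 0, 0.01, -1], [0.002, 0.003, -0.192, 0, 0, 0.01, -1]],
  ],
)

```text
time: 26.6
position: [0.685, 0.0774, 0.0318]
orientation: [0.996, -0.095, 0.001, -0.0]
ft_force: [-1.7, -0.2, 2.2]
finger_gap: 0.0333
grasp_force: 60.8
```

>>> servo_tool(
  motion=[
    [[0, 0, 0, 0, 0, 0, 0], [0, 0, 0, 0, 0, 0, 0.2], [0, 0, 0, 0, 0, 0, 0.4], [0, 0, 0, 0, 0, 0, 0.5], [0, 0, 0.06, 0, 0, 0, 0.6], [0, 0, 0.16, 0, 0, 0, 0.6], [0, 0, 0.26, 0, 0, 0, 0.8], [0, 0, 0.36, 0, 0, 0, 1], [0, 0, 0.42, 0, 0, 0, 1], [0, 0, 0.42, 0, 0, 0, 1], [0, 0, 0.42, 0, 0, 0, 1]],
  ],
)

```text
time: 27.98
position: [0.684, 0.0771, 0.2398]
orientation: [0.996, -0.095, -0.001, 0.0]
ft_force: [-0.6, -0.7, -0.2]
finger_gap: 0.0857
grasp_force: 0.0
```

```bash
python3 - <<'E'
from h import *
s=r.state(); print(s['time'],s['position'])
a=r.get_image('wrist')['img'][...,::-1]; b=r.get_image('side')['img'][...,::-1]
a=cv2.resize(a[60:300,80:400],(400,300)); b=cv2.resize(b[120:340,130:350],(600,600),interpolation=cv2.INTER_CUBIC)
o=np.zeros((600,800,3),np.uint8); o[:300,:400]=a; o[:,400:]=b[:,100:500]; o[300:,:400]=cv2.resize(b,(400,400))[:300]
o=np.zeros((600,800,3),np.uint8); o[:240,:200]=0; b2=cv2.resize(b,(480,480)); o[:240,:320]=cv2.resize(a,(320,240)); o[:480,320:]=b2
cv2.imwrite('pics/f.png',o)
E
```

```text
27.975 [0.68400374 0.07708684 0.23979548]
```

View pics/f.png

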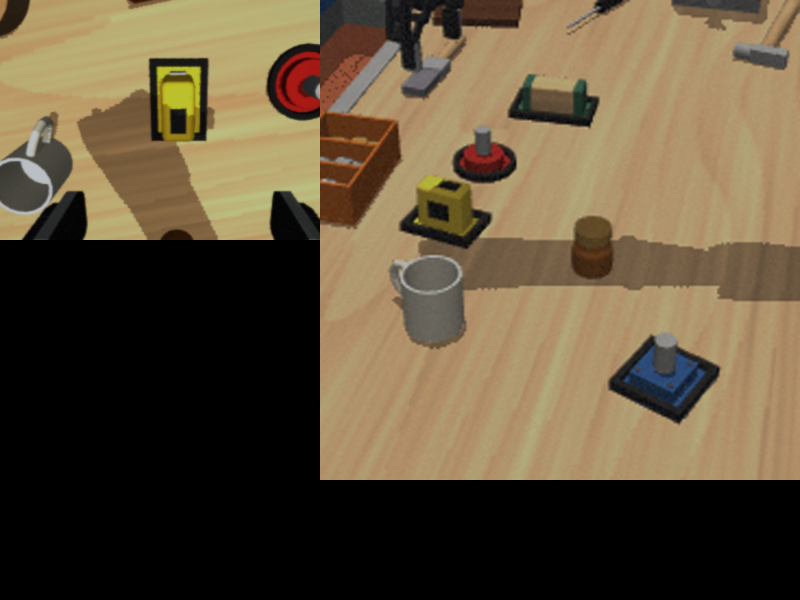

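All four tools stand level in their pads in the side view, and the jar (592,247) and mug (433,300) are where they were. Handing in.

```bash
python3 -c "
from station import r
print(r.job_done())"
```

```text
the job is handed in; nothing more can be done
None
```

I put all four tools upright in their matching pads, left the jar and mug where they stood, and handed the job in at about 28 s of the 107 s allowed; the hand-in gave no verdict.

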